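# Blow the dust off the microscope lenses

## Task

Dust off the three microscope lenses: take the dust cap off each one that has one and lay the caps in the orange tray, and stand all three bare lenses upright on the blue mat in front of the air gun. With all of them there, squeeze the gun's trigger fully, hold it for about a second and let it go; then put every cap back on its own lens (same colour as its ring), fully home, and leave the lenses standing on the mat. Knock nothing over and leave the other things on the bench where they are.

Things in the scene. Friction and masses are not known exactly. Their poses are not given: they have to be found in the camera images.
- lens_red_center (a point): the microscope lens with the red ring: upright black barrel 45 mm tall; its body is 40 mm in diameter up to 29 mm above its foot (the red band lies just below that), above it a neck 33 mm in diameter; 0.1 to 0.2 kg; loose. This point is on its axis, 22.5 mm above its foot; z points up to the glass
- cap_red_center (a point): the red slip-on dust cap of the lens with the red ring: round, 47 mm outside diameter, 16 mm tall, wall and top 3 mm thick, open below (inside 41 mm wide, 13 mm deep); 25 g. At the start it sits loosely on its lens, unless that lens came without a cap (then the reading is None). This point is on its axis, 8 mm above its open rim; z points out of its closed top. Fully home on the lens, this point is 17.5 mm above the lens's centre point.
- lens_yellow_center (a point): the microscope lens with the yellow ring: upright black barrel 45 mm tall; its body is 40 mm in diameter up to 29 mm above its foot (the yellow band lies just below that), above it a neck 33 mm in diameter; 0.1 to 0.2 kg; loose. This point is on its axis, 22.5 mm above its foot; z points up to the glass
- cap_yellow_center (a point): the yellow slip-on dust cap of the lens with the yellow ring: round, 47 mm outside diameter, 16 mm tall, wall and top 3 mm thick, open below (inside 41 mm wide, 13 mm deep); 25 g. At the start it sits loosely on its lens, unless that lens came without a cap (then the reading is None). This point is on its axis, 8 mm above its open rim; z points out of its closed top. Fully home on the lens, this point is 17.5 mm above the lens's centre point.
- lens_green_center (a point): the microscope lens with the green ring: upright black barrel 45 mm tall; its body is 40 mm in diameter up to 29 mm above its foot (the green band lies just below that), above it a neck 33 mm in diameter; 0.1 to 0.2 kg; loose. This point is on its axis, 22.5 mm above its foot; z points up to the glass
- cap_green_center (a point): the green slip-on dust cap of the lens with the green ring: round, 47 mm outside diameter, 16 mm tall, wall and top 3 mm thick, open below (inside 41 mm wide, 13 mm deep); 25 g. At the start it sits loosely on its lens, unless that lens came without a cap (then the reading is None). This point is on its axis, 8 mm above its open rim; z points out of its closed top. Fully home on the lens, this point is 17.5 mm above the lens's centre point.
- mat_center (a point): centre of the top face of the blue mat (160 mm along x, 270 mm along y, 4 mm thick), part of the fixed blow-off station; this frame turns with the station. x points from the mat towards the air gun, which is clamped on its side beyond the mat's +x edge (from x = 85 mm on, highest point 92 mm above the table)
- grip_point (a point): centre of the air gun's fixed blue grip, a level bar 24 mm thick (x), 135 mm long (y), 30 mm tall (z), 78 mm above the table; axes as mat_center, 172 mm from it along x. The grip's back face is 12 mm on the +x side; at this y, the front face of the orange trigger is 39 mm on the -x side at rest, about 26 mm when fully squeezed
- trigger (a joint): angle of the sprung orange trigger, a lever on an upright hinge in front (-x) of the grip: 10 mm thick, 18 mm tall, at the grip's height, from y = +45 mm (hinge) to -19 mm of grip_point. 0 at rest, 0.28 rad fully squeezed, which takes about 8 N across trigger and grip at y = 0; springs back when let go
- tray_floor (a point): centre of the inner floor of the fixed orange cap tray, 4 mm above the table: inside 122 mm along x, 202 mm along y; walls 4 mm thick, 16 mm high above the table
- alcohol: green bottle with a white label and blue cap, 52 mm across, 130 mm tall; a bystander to leave alone; origin at the centre of its underside
- flux: small white jar, 44 mm across, 35 mm tall; a bystander to leave alone; origin at the centre of its underside
- solder: grey solder reel, 54 mm across, 40 mm tall; a bystander to leave alone; origin at the centre of its underside
- driver: red-handled screwdriver, 160 mm long, lying on the table along its x; a bystander to leave alone
- meter: yellow hand multimeter, 85 x 170 x 34 mm, lying; a bystander to leave alone; origin at the centre of its underside
- board: green circuit board, 100 x 130 x 6 mm, lying; a bystander to leave alone; origin at the centre of its underside
Mind the look-alikes: they are no part of the job. What is meant by the part that bears tray_floor is not brown, and is the larger of those in its own colour.

How it is judged:
On the way, in this order (a step that is already met when the one before it is completed fails the run):
1. all three lenses stand bare and upright on the blue mat and the caps lie in the tray (x of lens_red_center in the frame of mat_center between -0.08 and 0.08 m and y of lens_red_center in the frame of mat_center between -0.135 and 0.135 m and z of lens_red_center in the frame of mat_center between 0.018 and 0.027 m and angle between each of lens_red_center, lens_yellow_center, lens_green_center's own z axis and vertical below 0.15 rad and x of cap_red_center in the frame of tray_floor between -0.063 and 0.063 m and y of cap_red_center in the frame of tray_floor between -0.103 and 0.103 m and z of each of cap_red_center, cap_yellow_center, cap_green_center in the frame of tray_floor below 0.045 m and linear speed of each of lens_red, cap_red, lens_yellow, cap_yellow, lens_green, cap_green below 0.03 m/s and x of lens_yellow_center in the frame of mat_center between -0.08 and 0.08 m and y of lens_yellow_center in the frame of mat_center between -0.135 and 0.135 m and z of lens_yellow_center in the frame of mat_center between 0.018 and 0.027 m and x of cap_yellow_center in the frame of tray_floor between -0.063 and 0.063 m and y of cap_yellow_center in the frame of tray_floor between -0.103 and 0.103 m and x of lens_green_center in the frame of mat_center between -0.08 and 0.08 m and y of lens_green_center in the frame of mat_center between -0.135 and 0.135 m and z of lens_green_center in the frame of mat_center between 0.018 and 0.027 m and x of cap_green_center in the frame of tray_floor between -0.063 and 0.063 m and y of cap_green_center in the frame of tray_floor between -0.103 and 0.103 m), for 0.2 s.
2. the trigger is held fully squeezed while the bare lenses stand on the mat (value of joint trigger above 0.23 rad and x of lens_red_center in the frame of mat_center between -0.08 and 0.08 m and y of lens_red_center in the frame of mat_center between -0.135 and 0.135 m and z of lens_red_center in the frame of mat_center between 0.018 and 0.027 m and angle between each of lens_red_center, lens_yellow_center, lens_green_center's own z axis and vertical below 0.15 rad and x of cap_red_center in the frame of tray_floor between -0.063 and 0.063 m and y of cap_red_center in the frame of tray_floor between -0.103 and 0.103 m and z of each of cap_red_center, cap_yellow_center, cap_green_center in the frame of tray_floor below 0.045 m and x of lens_yellow_center in the frame of mat_center between -0.08 and 0.08 m and y of lens_yellow_center in the frame of mat_center between -0.135 and 0.135 m and z of lens_yellow_center in the frame of mat_center between 0.018 and 0.027 m and x of cap_yellow_center in the frame of tray_floor between -0.063 and 0.063 m and y of cap_yellow_center in the frame of tray_floor between -0.103 and 0.103 m and x of lens_green_center in the frame of mat_center between -0.08 and 0.08 m and y of lens_green_center in the frame of mat_center between -0.135 and 0.135 m and z of lens_green_center in the frame of mat_center between 0.018 and 0.027 m and x of cap_green_center in the frame of tray_floor between -0.063 and 0.063 m and y of cap_green_center in the frame of tray_floor between -0.103 and 0.103 m), for 0.5 s.
3. the trigger is let go, the bare lenses still on the mat (value of joint trigger below 0.04 rad and x of lens_red_center in the frame of mat_center between -0.08 and 0.08 m and y of lens_red_center in the frame of mat_center between -0.135 and 0.135 m and z of lens_red_center in the frame of mat_center between 0.018 and 0.027 m and angle between each of lens_red_center, lens_yellow_center, lens_green_center's own z axis and vertical below 0.15 rad and x of cap_red_center in the frame of tray_floor between -0.063 and 0.063 m and y of cap_red_center in the frame of tray_floor between -0.103 and 0.103 m and z of each of cap_red_center, cap_yellow_center, cap_green_center in the frame of tray_floor below 0.045 m and x of lens_yellow_center in the frame of mat_center between -0.08 and 0.08 m and y of lens_yellow_center in the frame of mat_center between -0.135 and 0.135 m and z of lens_yellow_center in the frame of mat_center between 0.018 and 0.027 m and x of cap_yellow_center in the frame of tray_floor between -0.063 and 0.063 m and y of cap_yellow_center in the frame of tray_floor between -0.103 and 0.103 m and x of lens_green_center in the frame of mat_center between -0.08 and 0.08 m and y of lens_green_center in the frame of mat_center between -0.135 and 0.135 m and z of lens_green_center in the frame of mat_center between 0.018 and 0.027 m and x of cap_green_center in the frame of tray_floor between -0.063 and 0.063 m and y of cap_green_center in the frame of tray_floor between -0.103 and 0.103 m), for 0.1 s.
At the end, for the whole second after the job is handed in: all three lenses stand upright (within 0.15 rad) on the blue mat, every cap that is there is on its own-coloured lens, fully home (within 4 mm in height and 7 mm sideways, tilted less than 0.12 rad), all at rest, and the trigger is released (under 0.04 rad) (value of joint trigger below 0.04 rad and x of lens_red_center in the frame of mat_center between -0.08 and 0.08 m and y of lens_red_center in the frame of mat_center between -0.135 and 0.135 m and z of lens_red_center in the frame of mat_center between 0.018 and 0.027 m and angle between each of lens_red_center, lens_yellow_center, lens_green_center's own z axis and vertical below 0.15 rad and z of cap_red_center in the frame of lens_red_center between 0.0135 and 0.0215 m and horizontal distance between cap_red_center and lens_red_center below 0.007 m and angle between each of cap_red_center, cap_yellow_center, cap_green_center's own z axis and vertical below 0.12 rad and linear speed of each of lens_red, cap_red, lens_yellow, cap_yellow, lens_green, cap_green below 0.03 m/s and x of lens_yellow_center in the frame of mat_center between -0.08 and 0.08 m and y of lens_yellow_center in the frame of mat_center between -0.135 and 0.135 m and z of lens_yellow_center in the frame of mat_center between 0.018 and 0.027 m and z of cap_yellow_center in the frame of lens_yellow_center between 0.0135 and 0.0215 m and horizontal distance between cap_yellow_center and lens_yellow_center below 0.007 m and x of lens_green_center in the frame of mat_center between -0.08 and 0.08 m and y of lens_green_center in the frame of mat_center between -0.135 and 0.135 m and z of lens_green_center in the frame of mat_center between 0.018 and 0.027 m and z of cap_green_center in the frame of lens_green_center between 0.0135 and 0.0215 m and horizontal distance between cap_green_center and lens_green_center below 0.007 m); the robot touches nothing.
It fails at once if a lens is tipped over (more than 0.7 rad) (angle between any of lens_red_center, lens_yellow_center, lens_green_center's own z axis and vertical above 0.7 rad).
It fails at once if a bystander is moved more than 40 mm (distance of any of alcohol, flux, solder, driver, meter, board from where it was at the start of the episode above 0.04 m).
Of cap_red, cap_yellow, cap_green only 2 to 3 are there at a start; the rules pass over those that are not, and their reading is None.
At some moment in a run one of lens_red, lens_yellow, lens_green may be knocked a few centimetres aside while the robot is not near it.
It also fails if it takes over 210 s, if anything falls off the work surface, if the arm or the gripper's body presses on something with over 40 N, if the wrist force passes 120 N, or if a joint passes its speed limit or range.

## Robot

A 7-joint arm with a two-finger parallel gripper is mounted at the origin on the work surface. World frame = base frame: x ahead of the robot, y to its left, z up, the work surface at z = 0. Lengths are in m, angles in rad, forces in N, time in s.
With the tool pointing down it reaches from about 0.4 to 0.875 m from the base axis. Payload 19.3 kg.
Tool frame: the origin (TCP) lies midway between the tips of the shut fingers; the grasp point (between the pads) lies 19 mm behind it; z points along the fingers, y is the line along which they close (so a half turn about z gives the same grasp; the last joint's range is limited). The gripper opens to 85 mm and grips with 20 to 120 N. Pads are 22 mm wide; open, the fingers measure 114 mm over their backs; the gripper's body (76 mm by 85 mm) begins 54 mm behind the grasp point. The pads swing forward as they close: fully open they stand 13 mm farther back than shut.
Start: joints at [1.203, 0.521, -0.036, 1.599, 0.021, 1.021, -0.113], TCP at [0.183, -0.597, 0.231] pointing down, gripper open.
Joint ranges: [-2.91, 2.91], [-0.3, 2.13], [-1.5, 1.42], [0.17, 2.43], [-1.26, 4.41], [0.16, 1.93], [-2.52, 2.52]. Speed limits (rad/s): [1.89, 1.89, 2.39, 2.39, 3.01, 3.01, 3.01].

## Interface

Orientations are given as [roll, pitch, yaw] about the fixed x, y, z axes, in that order (R = Rz(yaw) Ry(pitch) Rx(roll)).
In Python, from workcell import telemetry, grab_frame, calibration, bot, outline_of, landmark_of gives the robot as it stands. The module is installed in compiled form; this text tells all that it offers.
- The arm moves only by the shell command python3 -m inch 'ROWS' [FORCE]. ROWS is JSON, a list of rows, each a list of 7 numbers: the shift along the tool's x, y, z in m, then the turn, a rotation vector about the tool's x, y, z in rad, then the closure, from 0 (fully open) to 1 (shut). A call has 1 to 5 rows; each row shifts and turns the commanded pose from where the row before left it, along the tool's axes as they then stand; what a row does not reach is not made up. A row lasts 1/10 s, in which the tool goes at most 50 mm and 8.59 degrees, less where a joint would pass 70% of its speed; a pose out of reach is approached as far as the arm can. A call is refused whole if a number of a shift passes 0.05 or a number of a turn 0.15, either way. A call with a gripper value outside its range is refused whole. The fingers move at their own pace and stop on an object; FORCE is the grip in N (left out, the last holds). Time passes only in rows, so rows that do not move let the fingers close. It gives the time, the measured TCP pose, the force, the opening and the grip force at its end, in the units of the state.
- telemetry.observe(): the state, without advancing time (a new reading comes with each control period).
- grab_frame(name): name is "scene" or "top" or "wrist"; returns the picture (400x640x3 uint8, red, green, blue); there is no depth.
- calibration(name): a dict with "fovy" (degrees; the focal length in pixels is half the picture's height over the tangent of half this angle, whatever the lens; pixels are square), "cx", "cy" (the principal point, pixels), "pose" (4x4, takes a point from camera to world coordinates). Camera axes: x right, y down, z forward; pixel columns grow to the right and rows downward; lengths in m; the calibration is good to about 2 mm. A picture is of the moment at which its call begins: read the wrist's pose just before it. calibration takes no time and is no camera call; for the wrist camera it gives the pose at the moment of the call.
- bot.job_done(): hands the job in; it is judged then, once.
Trained networks look in the newest picture that a camera, given by its name, has taken for a name from the list of things; names that differ only in an ending like _2 or _b are one class to them, and where a whole thing is asked for, a point or a joint stands for the part that bears it (a point fixed in the world has none). Each returns a list of dicts, best first, with "score" (0 to 1); they miss things now and then, are a little off and sometimes report something else, mostly with a low value. They report only what shows in the picture. A call takes as long as a camera call. They do not tell look-alikes from the thing itself.
- outline_of(label, camera): "region" (400x640 bool, what is visible of it) and "rect" ([left, top, right, bottom] in pixels, round what is visible of it).
- landmark_of(label, camera): "xy" ([column, row] in pixels: a listed point, or the origin of a listed thing).
The state is a dict: "clock": time; "qpos": joint angles; "qd": joint speeds; "joint_efforts": joint torques, N m; "position": TCP position; "tool_rot": TCP orientation; "force": force on the tool from outside, world axes, zero at the start; "moment": the same for the moment, N m; "grip_width": finger opening in m; "finger_force": force on a finger pad.
Only numpy, scipy, OpenCV 4.12 (cv2) and the standard library are available. Lean on these libraries where they do the work, as an engineer would, in place of code of your own. Each camera call takes 0.05 s, during which the arm holds its last target. There are 200 camera calls.

## Working session

There is one attempt and no reset: what is moved stays moved. The work goes in short steps, Python scripts to look and compute and a shell command to move; the robot and the scene stay as the last step left them, time stands still between calls to the robot, and variables do not carry over. Pictures are saved under pics/ and viewed, at most 14 in all, crops included, and the job is handed in when it is done.

```bash
mkdir -p pics; cat > h.py <<'E'
import numpy as np, cv2
from workcell import telemetry, grab_frame, calibration, bot, outline_of, landmark_of
def K(c):
    f=200/np.tan(np.radians(c["fovy"])/2); return f,c["cx"],c["cy"]
def ray(c,uv):
    f,cx,cy=K(c); T=np.array(c["pose"]); d=T[:3,:3]@np.array([(uv[0]-cx)/f,(uv[1]-cy)/f,1]); return T[:3,3],d
def at(c,uv,z):
    o,d=ray(c,uv); return o+d*(z-o[2])/d[2]
def px(c,p):
    f,cx,cy=K(c); T=np.array(c["pose"]); q=T[:3,:3].T@(np.array(p)-T[:3,3]); return [f*q[0]/q[2]+cx,f*q[1]/q[2]+cy]
def snap(n,fn=None):
    c=calibration(n); im=grab_frame(n)
    if fn: cv2.imwrite("pics/"+fn,im[:,:,::-1])
    return c,im
E
python3 - <<'E'
from h import *
for n in ["top","scene"]:
    c,im=snap(n,n+"0.png"); print(n,np.round(c["pose"],3).tolist(),c["fovy"],c["cx"],c["cy"])
    for l in ["lens_red_center","cap_red_center","lens_yellow_center","cap_yellow_center","lens_green_center","cap_green_center","mat_center","grip_point","tray_floor"]:
        z={"l":.0225,"c":.04,"m":.004,"g":.078,"t":.004}[l[0]]
        print(l,[(round(r["score"],2),np.round(r["xy"]).tolist(),np.round(at(c,r["xy"],z)[:2],3).tolist()) for r in landmark_of(l,n)[:3]])
s=telemetry.observe(); print(s)
E
```

```text
top [[-0.017, -0.989, 0.144, 0.29], [-1.0, 0.018, 0.006, 0.025], [-0.008, -0.143, -0.99, 1.727], [0.0, 0.0, 0.0, 1.0]] 47.03218587505647 321.54977629012853 198.98814196596135
lens_red_center []
cap_red_center [(0.59, [237.0, 216.0], [0.477, 0.348])]
lens_yellow_center []
cap_yellow_center [(0.48, [269.0, 223.0], [0.448, 0.231])]
lens_green_center [(0.46, [248.0, 182.0], [0.608, 0.313])]
cap_green_center [(0.55, [305.0, 141.0], [0.755, 0.093])]
mat_center [(0.74, [402.0, 222.0], [0.449, -0.265])]
grip_point [(0.81, [402.0, 172.0], [0.625, -0.259])]
tray_floor [(0.96, [326.0, 222.0], [0.45, 0.02]), (0.89, [194.0, 260.0], [0.317, 0.513]), (0.86, [346.0, 125.0], [0.829, -0.064])]
scene [[-0.819, 0.405, -0.406, 1.0], [0.573, 0.555, -0.603, 0.73], [-0.019, -0.727, -0.687, 0.878], [0.0, 0.0, 0.0, 1.0]] 55.586205926417115 317.1843023043363 200.21843418292357
lens_red_center [(0.62, [390.0, 271.0], [0.495, 0.327])]
cap_red_center [(0.57, [390.0, 266.0], [0.493, 0.323]), (0.45, [245.0, 166.0], [0.61, -0.304])]
lens_yellow_center [(0.42, [381.0, 236.0], [0.429, 0.218])]
cap_yellow_center [(0.65
[... 306 characters left out ...]
71])]
{'clock': 1.0, 'qpos': array([ 1.20281419,  0.5213855 , -0.03630522,  1.59950854,  0.02122119,
        1.02107389, -0.1127592 ]), 'qd': array([ 0.00109046,  0.00124669, -0.00085543,  0.00072943,  0.00128901,
        0.00106981,  0.00164522]), 'joint_efforts': array([-4.09351442e-04, -9.26846552e+01,  1.97754867e+00, -3.70252919e+01,
        1.80325680e-02,  1.58609411e-03,  4.98550449e-06]), 'position': array([ 0.18334907, -0.59749886,  0.23129671]), 'tool_rot': array([3.14158155e+00, 1.32482857e-05, 2.97795772e-01]), 'force': array([-0.13000869, -0.01161906,  1.35583724]), 'moment': array([-0.0406315 ,  0.00452619,  0.04524836]), 'finger_force': 0.0, 'grip_width': 0.08522062432560458}
```

View pics/top0.png

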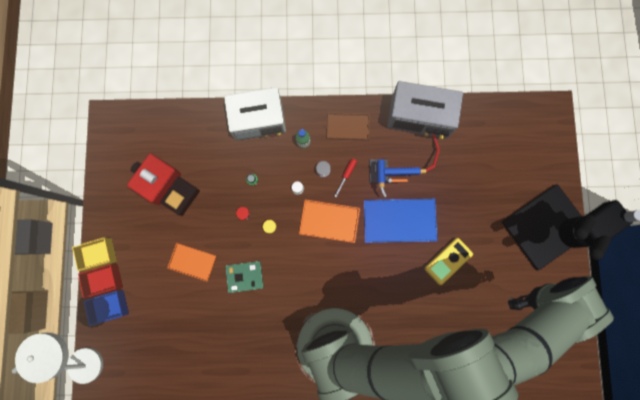

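View pics/scene0.png

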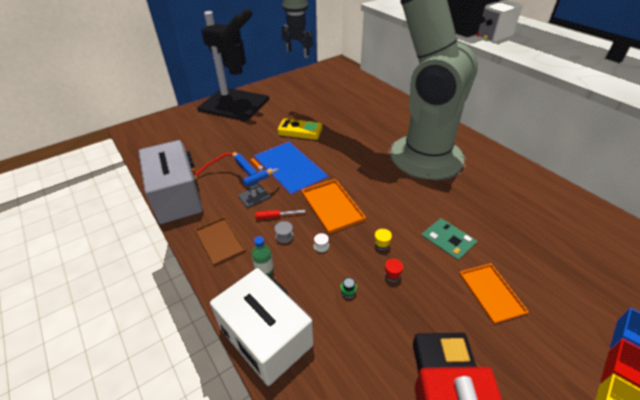

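The top view shows a bare green lens at (252,180), the red-capped lens at (242,213), the yellow-capped lens at (269,226), the large orange tray at (330,221), the blue mat at (401,220) and the gun behind it at (402,172). The scene view confirms this, with green bare and a smaller orange decoy tray at (493,292).

```bash
python3 - <<'E'
from h import *
c,im=snap("top"); hsv=cv2.cvtColor(im,cv2.COLOR_RGB2HSV)
for n,lo,hi,z,win in [("mat",(105,150,80),(125,255,255),.004,(350,190,450,250)),("tray",(5,180,120),(20,255,255),.016,(290,190,365,250))]:
    m=cv2.inRange(hsv,lo,hi); k=np.zeros_like(m); k[win[1]:win[3],win[0]:win[2]]=1; m=m*k
    ys,xs=np.nonzero(cv2.morphologyEx(m,cv2.MORPH_OPEN,np.ones((3,3),np.uint8)))
    P=np.array([at(c,(x,y),z)[:2] for x,y in zip(xs,ys)]).astype(np.float32)
    print(n,cv2.minAreaRect(P))
E
python3 -m inch '[[0,0,-0.02,0,0,-0.15,0],[0,0,-0.02,0,0,-0.15,0],[0,0,-0.01,0,0,-0.15,0],[0,0,0,0,0,-0.15,0],[0,0,0,0,0,-0.15,0]]'
python3 -m inch '[[0,0,0,0,0,-0.15,0],[0,0,0,0,0,-0.15,0],[0,0,0,0,0,-0.15,0],[0,0,0,0,0,-0.073,0],[0,0,0,0,0,0,0]]'
```

```text
mat ((0.4543704092502594, -0.25882405042648315), (0.2618769109249115, 0.1532072275876999), 89.98414611816406)
clock: 1.55
position: [0.1834, -0.5976, 0.2817]
tool_rot: [3.141, 0.0, 1.054]
force: [0.2, 0.1, 0.0]
grip_width: 0.0854
finger_force: 0.0
clock: 2.05
position: [0.1832, -0.5975, 0.2812]
tool_rot: [3.141, -0.0, 1.572]
force: [-0.6, 0.6, 0.5]
grip_width: 0.0855
finger_force: 0.0Traceback (most recent call last):
  File "<stdin>", line 7, in <module>
cv2.error: OpenCV(4.12.0) /io/opencv/modules/imgproc/src/convhull.cpp:143: error: (-215:Assertion failed) total >= 0 && (depth == CV_32F || depth == CV_32S) in function 'convexHull'
```

```bash

python3 -m inch '[[0,0.05,0,0,0,0,0],[0,0.05,0,0,0,0,0],[0,0.05,0,0,0,0,0],[0,0.05,0,0,0,0,0],[0,0.05,0,0,0,0,0]]' >/dev/null
python3 -m inch '[[0.05,0.01,0,0,0,0,0],[0.05,0,0,0,0,0,0],[0.05,0,0,0,0,0,0],[0.05,0,0,0,0,0,0],[0.05,0,0,0,0,0,0]]' >/dev/null
python3 -m inch '[[0.05,0,0,0,0,0,0],[0.05,0,0,0,0,0,0],[0.05,0,0,0,0,0,0],[0.05,0,0,0,0,0,0],[0.05,0,0,0,0,0,0]]'>/dev/null
python3 -m inch '[[0.05,0,0,0,0,0,0],[0.05,0,0,0,0,0,0],[0.05,0,0,0,0,0,0],[0.05,0,0,0,0,0,0],[0.05,0,0,0,0,0,0]]'
python3 -m inch '[[0.05,0,0,0,0,0,0],[0,0,0,0,0,0,0],[0,0,0,0,0,0,0]]'
python3 - <<'E'
from h import *
c,im=snap("wrist","w1.png"); print(np.round(c["pose"],3).tolist())
for l in ["lens_red_center","cap_red_center","lens_yellow_center","cap_yellow_center","lens_green_center","cap_green_center","tray_floor"]:
    z={"l":.0225,"c":.04,"t":.004}[l[0]]
    print(l,[(round(r["score"],2),np.round(r["xy"]).tolist(),np.round(at(c,r["xy"],z)[:2],3).tolist()) for r in landmark_of(l,"wrist")[:3]])
print(telemetry.observe()["qpos"])
c,im=snap("top"); hsv=cv2.cvtColor(im,cv2.COLOR_RGB2HSV)
m=cv2.inRange(hsv,(3,150,90),(20,255,255)); k=np.zeros_like(m); k[190:250,290:362]=1; m*=k
ys,xs=np.nonzero(m); P=np.array([at(c,(x,y),.016)[:2] for x,y in zip(xs,ys)]).astype(np.float32).reshape(-1,1,2)
if len(P): print(len(P),cv2.minAreaRect(P))
E
```

```text
clock: 4.05
position: [0.4429, 0.1534, 0.2816]
tool_rot: [3.141, 0.0, 1.567]
force: [2.0, 0.5, 0.5]
grip_width: 0.0853
finger_force: 0.0
clock: 4.35
position: [0.4428, 0.2026, 0.2811]
tool_rot: [-3.141, -0.0, 1.571]
force: [-0.7, -0.4, -0.5]
grip_width: 0.0852
finger_force: 0.0
[[1.0, -0.001, -0.0, 0.442], [-0.001, -0.956, -0.293, 0.278], [0.0, 0.293, -0.956, 0.425], [0.0, 0.0, 0.0, 1.0]]
lens_red_center []
cap_red_center [(0.87, [352.0, 74.0], [0.487, 0.324])]
lens_yellow_center [(0.4, [517.0, 230.0], [0.748, 0.108])]
cap_yellow_center [(0.73, [309.0, 150.0], [0.433, 0.231])]
lens_green_center [(0.61, [447.0, 96.0], [0.616, 0.3])]
cap_green_center []
tray_floor [(0.71, [531.0, 319.0], [0.822, -0.071]), (0.71, [310.0, 150.0], [0.433, 0.226]), (0.25, [417.0, 309.0], [0.617, -0.049])]
[ 0.02232878  0.30622051 -0.70493115  1.8650721   0.22722076  1.05138089
 -0.77488495]
1912 ((0.45608842372894287, 0.00868169218301773), (0.21465817093849182, 0.13624411821365356), 80.12858581542969)
```

View pics/w1.png

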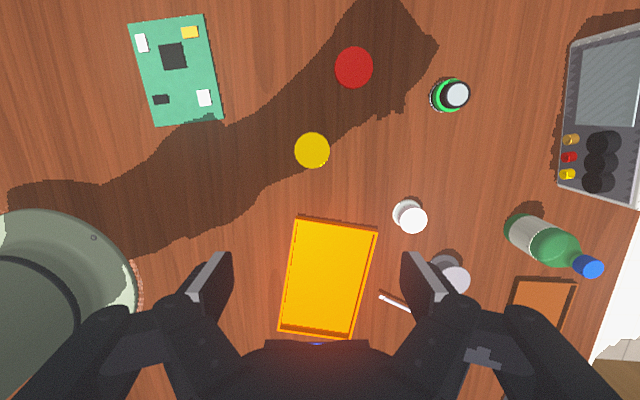

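The wrist view shows the yellow cap at (312,150), the red cap at (353,67), the bare green lens at (452,95), and the large tray centred near (327,277), turned about 10°. I'll refine these by colour.

```bash
cat >> h.py <<'E'
HS={"red":[(0,170,60),(6,255,255)],"yellow":[(22,150,60),(32,255,255)],"green":[(45,120,50),(75,255,255)],"orange":[(8,170,80),(24,255,255)]}
def blob(c,im,col,win,z):
    m=cv2.inRange(cv2.cvtColor(im,cv2.COLOR_RGB2HSV),*HS[col]); k=np.zeros_like(m); k[win[1]:win[3],win[0]:win[2]]=1
    n,L,S,C=cv2.connectedComponentsWithStats(m*k); i=1+np.argmax(S[1:,4]); ys,xs=np.nonzero(L==i)
    P=np.array([at(c,(x,y),z)[:2] for x,y in zip(xs,ys)],np.float32).reshape(-1,1,2)
    return S[i].tolist(),np.round(P.reshape(-1,2).mean(0),4),cv2.minEnclosingCircle(P),cv2.minAreaRect(P)
E
python3 - <<'E'
from h import *
c,im=snap("wrist")
print(blob(c,im,"red",(300,20,400,120),.048)); print(blob(c,im,"yellow",(280,120,340,180),.048)); print(blob(c,im,"green",(420,70,480,125),.027)); print(blob(c,im,"orange",(260,200,395,340),.016))
E
```

```text
([333, 45, 40, 43, 1324], array([0.4872, 0.3307], dtype=float32), ((0.4871399700641632, 0.33003541827201843), 0.02435007132589817), ((0.4872950613498688, 0.33014318346977234), (0.04629908874630928, 0.04713363200426102), 89.86193084716797))
([294, 131, 35, 36, 1014], array([0.4365, 0.2319], dtype=float32), ((0.4364936053752899, 0.2314276099205017), 0.023683737963438034), ((0.43637898564338684, 0.23179486393928528), (0.045322805643081665, 0.044685572385787964), 89.8413314819336))
([433, 77, 26, 34, 266], array([0.6084, 0.2979], dtype=float32), ((0.6167633533477783, 0.29963403940200806), 0.021886155009269714), ((0.612201988697052, 0.2989045977592468), (0.032170992344617844, 0.04105248302221298), 10.242475509643555))
([276, 214, 102, 126, 9282], array([0.4568, 0.0177], dtype=float32), ((0.4543619453907013, 0.012154486030340195), 0.12522365152835846), ((0.4540919065475464, 0.015119023621082306), (0.22468605637550354, 0.13636116683483124), 80.08021545410156))
```

```bash

python3 -m inch '[[0.029,-0.006,0.04,0,0,0,0],[0,0,0.05,0,0,0,0],[0,0,0.05,0,0,0,0],[0,0,0.04,0,0,0,0],[0,0,0.03,0,0,0,0]]' 25
python3 -m inch '[[0,0,0.025,0,0,0,0],[0,0,0.018,0,0,0,0],[0,0,0,0,0,0,0]]'
python3 -m inch '[[0,0,0,0,0,0,1],[0,0,0,0,0,0,1],[0,0,0,0,0,0,1],[0,0,0,0,0,0,1],[0,0,0,0,0,0,1]]' 25
python3 -m inch '[[0,0,0,0,0,0,1],[0,0,-0.01,0,0,0,1],[0,0,-0.02,0,0,0,1],[0,0,-0.04,0,0,0,1],[0,0,-0.05,0,0,0,1]]'
python3 - <<'E'
from h import *
c,im=snap("wrist","w2.png")
E
```

```text
clock: 5.35
position: [0.4364, 0.23, 0.0689]
tool_rot: [-3.14, 0.001, 1.571]
force: [0.5, 0.8, 0.5]
grip_width: 0.0855
finger_force: 0.0
clock: 5.65
position: [0.4361, 0.23, 0.0265]
tool_rot: [-3.139, 0.001, 1.571]
force: [-0.5, 0.4, 1.1]
grip_width: 0.0852
finger_force: 0.0
clock: 6.15
position: [0.4378, 0.2307, 0.0294]
tool_rot: [3.14, -0.001, 1.57]
force: [-1.0, -0.2, 9.3]
grip_width: 0.0465
finger_force: 24.1
clock: 6.65
position: [0.4362, 0.2302, 0.1496]
tool_rot: [-3.139, 0.001, 1.571]
force: [0.9, -0.9, 0.1]
grip_width: 0.0462
finger_force: 25.9
```

View pics/w2.png

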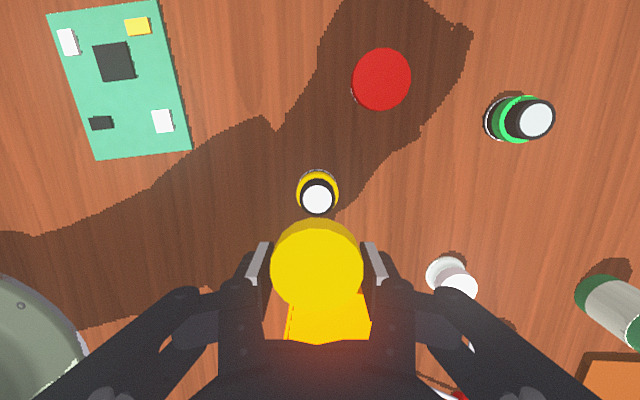

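The wrist view shows the yellow cap held between the pads at (317,265). Its lens stands bare at (318,192).

```bash

python3 -m inch '[[-0.05,0.005,0,0,0,0,1],[-0.05,0.006,0,0,0,0,1],[-0.05,0,0,0,0,0,1],[-0.05,0,0,0,0,0,1],[-0.05,0,0,0,0,0,1]]'
python3 -m inch '[[-0.012,0,0.04,0,0,0,1],[0,0,0.05,0,0,0,1],[0,0,0.03,0,0,0,1],[0,0,0.015,0,0,0,1],[0,0,0.010,0,0,0,1]]'
python3 -m inch '[[0,0,0,0,0,0,1],[0,0,0,0,0,0,0.27],[0,0,0,0,0,0,0.27],[0,0,0,0,0,0,0.27]]'
python3 -m inch '[[0,0,-0.01,0,0,0,0.27],[0,0,-0.03,0,0,0,0],[0,0,-0.05,0,0,0,0],[0,0,-0.05,0,0,0,0],[0.05,0,0,0,0,0,0]]'
python3 -m inch '[[0.05,0.02,0,0,0,0,0],[0.05,0.02,0,0,0,0,0],[0.05,0,0,0,0,0,0],[0.05,0,0,0,0,0,0],[0.05,0,0,0,0,0,0]]'
python3 -m inch '[[0.03,0,0,0,0,0,0],[0,0,0,0,0,0,0],[0,0,0,0,0,0,0]]'
python3 - <<'E'
from h import *
c,im=snap("wrist")
for q in [("red",(250,20,450,250),.048),("yellow",(200,180,440,400),.020)]: print(blob(c,im,*q)[:3])
E
```

```text
clock: 7.2
position: [0.4478, -0.0209, 0.1493]
tool_rot: [3.14, 0.0, 1.571]
force: [1.5, 0.2, -0.3]
grip_width: 0.0461
finger_force: 25.9
clock: 7.7
position: [0.448, -0.0308, 0.0028]
tool_rot: [-3.141, -0.0, 1.571]
force: [0.0, 1.0, -0.0]
grip_width: 0.0463
finger_force: 25.9
clock: 8.1
position: [0.4486, -0.031, 0.0041]
tool_rot: [3.14, 0.0, 1.57]
force: [0.8, 0.8, -0.2]
grip_width: 0.0624
finger_force: 0.0
clock: 8.6
position: [0.4505, 0.011, 0.1487]
tool_rot: [3.135, 0.003, 1.556]
force: [1.9, -0.3, -1.3]
grip_width: 0.0854
finger_force: 0.0
clock: 9.1
position: [0.4848, 0.2638, 0.1444]
tool_rot: [3.141, -0.0, 1.571]
force: [0.6, -0.2, 0.1]
grip_width: 0.0857
finger_force: 0.0
clock: 9.4
position: [0.4848, 0.2921, 0.1439]
tool_rot: [-3.141, 0.0, 1.572]
force: [0.1, -0.7, -0.8]
grip_width: 0.0854
finger_force: 0.0
([292, 130, 56, 57, 2463], array([0.4872, 0.3313], dtype=float32), ((0.4872630536556244, 0.33093196153640747), 0.02384566329419613))
([248, 232, 42, 37, 464], array([0.4386, 0.2394], dtype=float32), ((0.435656875371933, 0.22992925345897675), 0.023158224299550056))
```

```bash

python3 -m inch '[[0.039,0.002,0,0,0,0,0],[0,0,0.04,0,0,0,0],[0,0,0.04,0,0,0,0],[0,0,0.025,0,0,0,0],[0,0,0.010,0,0,0,0]]'
python3 -m inch '[[0,0,0,0,0,0,1],[0,0,0,0,0,0,1],[0,0,0,0,0,0,1],[0,0,0,0,0,0,1],[0,0,0,0,0,0,1]]' 25
python3 -m inch '[[0,0,0,0,0,0,1],[0,0,-0.01,0,0,0,1],[0,0,-0.02,0,0,0,1],[0,0,-0.04,0,0,0,1],[0,0,-0.05,0,0,0,1]]'
python3 -m inch '[[-0.05,-0.012,0,0,0,0,1],[-0.05,-0.012,0,0,0,0,1],[-0.05,0,0,0,0,0,1],[-0.05,0,0,0,0,0,1],[-0.05,0,0,0,0,0,1]]'
python3 -m inch '[[-0.025,0,0,0,0,0,1],[0,0,0.04,0,0,0,1],[0,0,0.05,0,0,0,1],[0,0,0.03,0,0,0,1],[0,0,0,0,0,0,1]]'
```

```text
clock: 9.95
position: [0.4868, 0.3288, 0.0265]
tool_rot: [-3.139, 0.002, 1.569]
force: [0.0, -0.4, 0.4]
grip_width: 0.0855
finger_force: 0.0
clock: 10.45
position: [0.4881, 0.3312, 0.0299]
tool_rot: [3.14, -0.001, 1.57]
force: [-0.3, -2.3, 7.9]
grip_width: 0.046
finger_force: 24.3
clock: 10.95
position: [0.4865, 0.3305, 0.1497]
tool_rot: [-3.14, 0.001, 1.571]
force: [1.6, -0.3, -0.3]
grip_width: 0.0456
finger_force: 25.8
clock: 11.45
position: [0.4638, 0.0819, 0.1496]
tool_rot: [3.14, 0.0, 1.571]
force: [1.2, -0.4, 0.8]
grip_width: 0.0459
finger_force: 25.9
clock: 11.95
position: [0.4625, 0.0587, 0.0265]
tool_rot: [-3.138, 0.001, 1.571]
force: [-0.5, 0.2, 0.9]
grip_width: 0.0458
finger_force: 26.0
```

```bash

python3 -m inch '[[0,0,0.015,0,0,0,1],[0,0,0.007,0,0,0,1],[0,0,0,0,0,0,0.27],[0,0,0,0,0,0,0.27],[0,0,0,0,0,0,0.27]]'
python3 -m inch '[[0,0,-0.01,0,0,0,0.27],[0,0,-0.03,0,0,0,0],[0,0,-0.05,0,0,0,0],[0,0,-0.05,0,0,0,0],[0.05,0,0,0,0,0,0]]'
python3 -m inch '[[0.05,-0.02,0,0,0,0,0],[0.025,0,0,0,0,0,0],[0,0,0,0,0,0,0],[0,0,0,0,0,0,0]]'
python3 - <<'E'
from h import *
c,im=snap("wrist","w3.png")
for q in [("yellow",(200,20,440,230),.027),("red",(200,0,640,230),.027),("green",(300,0,640,230),.027)]: print(blob(c,im,*q)[:3])
snap("top")
for l,z in [("cap_red_center",.012),("cap_yellow_center",.012)]:
    print(l,[(round(r["score"],2),np.round(at(calibration("top"),r["xy"],z)[:2],3).tolist()) for r in landmark_of(l,"top")[:3]])
E
```

```text
clock: 12.45
position: [0.4645, 0.0587, 0.0073]
tool_rot: [3.14, -0.0, 1.571]
force: [0.2, 0.5, -0.5]
grip_width: 0.0621
finger_force: 0.0
clock: 12.95
position: [0.4674, 0.101, 0.152]
tool_rot: [3.135, 0.002, 1.556]
force: [2.1, -0.4, -1.8]
grip_width: 0.0858
finger_force: 0.0
clock: 13.35
position: [0.4452, 0.1803, 0.147]
tool_rot: [3.141, 0.0, 1.572]
force: [0.8, -0.6, -0.3]
grip_width: 0.0854
finger_force: 0.0
([285, 118, 45, 47, 471], array([0.4379, 0.2347], dtype=float32), ((0.43638330698013306, 0.23085100948810577), 0.02078118547797203))
([344, 0, 52, 46, 456], array([0.4833, 0.3209], dtype=float32), ((0.4875347912311554, 0.328956663608551), 0.02100023254752159))
([501, 0, 42, 11, 280], array([0.6069, 0.3388], dtype=float32), ((0.6080430746078491, 0.3413028120994568), 0.01639862172305584))
cap_red_center [(0.55, [0.465, 0.065])]
cap_yellow_center [(0.56, [0.448, -0.031]), (0.38, [0.616, -0.048])]
```

View pics/w3.png

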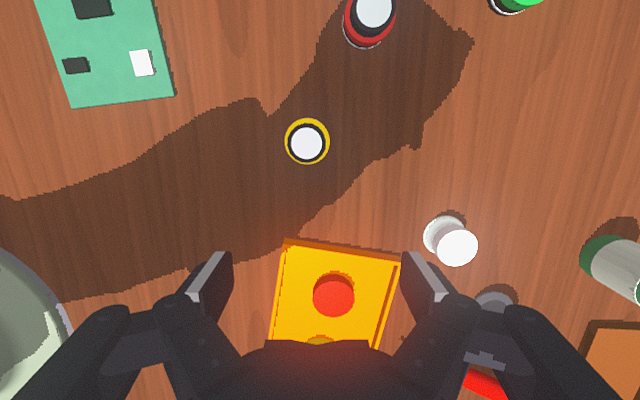

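The wrist view shows the bare yellow lens at (307,141) and the red cap lying in the tray at (333,295). Part of the yellow cap shows at (320,340).

```bash

python3 -m inch '[[0.05,-0.009,0,0,0,0,0],[0.001,0,0.05,0,0,0,0],[0,0,0.05,0,0,0,0],[0,0,0.03,0,0,0,0],[0,0,0.012,0,0,0,0]]'
python3 -m inch '[[0,0,0,0,0,0,0],[0,0,0,0,0,0,1],[0,0,0,0,0,0,1],[0,0,0,0,0,0,1],[0,0,0,0,0,0,1]]' 40
python3 -m inch '[[0,0,0,0,0,0,1],[0,0,0,0,0,0,1],[0,0,-0.01,0,0,0,1],[0,0,-0.04,0,0,0,1],[0,0,-0.05,0,0,0,1]]'
python3 -m inch '[[-0.03,0,0,0,0,0,1],[-0.04,0.002,0,0,0,0,1],[-0.04,0.002,0,0,0,0,1],[-0.04,0.002,0,0,0,0,1],[-0.04,0.002,0,0,0,0,1]]'
python3 -m inch '[[-0.04,0,0,0,0,0,1],[-0.04,0,0,0,0,0,1],[-0.04,0,0,0,0,0,1],[-0.04,0,0,0,0,0,1],[-0.04,0,0,0,0,0,1]]'
python3 -m inch '[[-0.04,0,0,0,0,0,1],[-0.04,0,0,0,0,0,1],[-0.04,0,0,0,0,0,1],[-0.04,0,0,0,0,0,1],[-0.028,0,0,0,0,0,1]]'
python3 -m inch '[[0,0,0,0,0,0,1],[0,0,0,0,0,0,1]]'
```

```text
clock: 14.05
position: [0.4353, 0.2292, 0.0019]
tool_rot: [-3.138, 0.002, 1.571]
force: [-0.9, 0.0, 0.6]
grip_width: 0.0856
finger_force: 0.0
clock: 14.55
position: [0.4373, 0.2305, 0.0055]
tool_rot: [3.14, -0.001, 1.57]
force: [-1.5, -1.4, 14.9]
grip_width: 0.039
finger_force: 38.3
clock: 15.05
position: [0.4353, 0.23, 0.1052]
tool_rot: [-3.139, 0.001, 1.572]
force: [0.9, -0.7, 0.5]
grip_width: 0.0387
finger_force: 40.8
clock: 15.55
position: [0.4444, 0.0387, 0.1052]
tool_rot: [3.141, 0.0, 1.571]
force: [0.7, -0.2, -1.1]
grip_width: 0.0389
finger_force: 41.0
clock: 16.05
position: [0.4442, -0.1614, 0.1052]
tool_rot: [3.141, 0.0, 1.571]
force: [0.4, 0.1, -1.3]
grip_width: 0.0385
finger_force: 41.0
clock: 16.55
position: [0.4437, -0.3505, 0.1051]
tool_rot: [3.141, 0.001, 1.569]
force: [1.0, 0.2, -1.4]
grip_width: 0.0389
finger_force: 41.0
clock: 16.75
position: [0.4442, -0.3476, 0.1048]
tool_rot: [3.141, -0.0, 1.57]
force: [-0.0, 1.2, -0.9]
grip_width: 0.0384
finger_force: 41.0
```

```bash

python3 -m inch '[[0,0,0.04,0,0,0,1],[0,0,0.03,0,0,0,1],[0,0,0.015,0,0,0,1],[0,0,0.008,0,0,0,1],[0,0,0.002,0,0,0,1]]'
python3 -m inch '[[0,0,0,0,0,0,1],[0,0,0,0,0,0,1]]'
```

```text
clock: 17.25
position: [0.4448, -0.3469, 0.0096]
tool_rot: [-3.141, -0.0, 1.572]
force: [-5.9, 6.9, 15.8]
grip_width: 0.039
finger_force: 42.5
clock: 17.45
position: [0.4451, -0.3479, 0.0104]
tool_rot: [3.14, 0.001, 1.571]
force: [-0.1, -0.2, -1.7]
grip_width: 0.0387
finger_force: 41.1
```

```bash

python3 -m inch '[[0,0,0,0,0,0,0.3],[0,0,0,0,0,0,0.3],[0,0,0,0,0,0,0],[0,0,-0.01,0,0,0,0],[0,0,-0.03,0,0,0,0]]'
python3 -m inch '[[0,0,-0.05,0,0,0,0],[0,0,-0.05,0,0,0,0],[0.04,0,0,0,0,0,0],[0.04,0,0,0,0,0,0],[0.05,0,0,0,0,0,0]]'
python3 -m inch '[[0.05,0.02,0,0,0,0,0],[0.05,0.02,0,0,0,0,0],[0.05,0,0,0,0,0,0],[0.05,0,0,0,0,0,0],[0.05,0,0,0,0,0,0]]'>/dev/null
python3 -m inch '[[0.05,0,0,0,0,0,0],[0.05,0,0,0,0,0,0],[0.05,0,0,0,0,0,0],[0.05,0,0,0,0,0,0],[0.05,0,0,0,0,0,0]]'
python3 -m inch '[[0,0,0,0,0,0,0],[0,0,0,0,0,0,0]]'
python3 - <<'E'
from h import *
c,im=snap("wrist")
for q in [("red",(200,0,640,230),.027),("green",(300,0,640,230),.027)]: print(blob(c,im,*q)[:3])
E
```

```text
clock: 17.95
position: [0.4435, -0.3468, 0.0485]
tool_rot: [-3.139, -0.002, 1.571]
force: [-0.5, 0.3, 0.4]
grip_width: 0.0854
finger_force: 0.0
clock: 18.45
position: [0.4442, -0.2173, 0.1502]
tool_rot: [3.141, 0.001, 1.569]
force: [0.7, 0.7, 0.4]
grip_width: 0.0853
finger_force: 0.0
clock: 19.45
position: [0.4813, 0.2772, 0.1501]
tool_rot: [3.141, 0.0, 1.571]
force: [0.7, -1.4, 0.4]
grip_width: 0.0851
finger_force: 0.0
clock: 19.65
position: [0.481, 0.2764, 0.1497]
tool_rot: [-3.141, -0.0, 1.573]
force: [-0.7, -1.6, -0.4]
grip_width: 0.0856
finger_force: 0.0
([302, 115, 45, 46, 372], array([0.4861, 0.335 ], dtype=float32), ((0.4873495399951935, 0.33033522963523865), 0.020581461489200592))
([438, 82, 40, 49, 522], array([0.6008, 0.3572], dtype=float32), ((0.609663188457489, 0.3570835292339325), 0.021667001768946648))
```

```bash

python3 -m inch '[[0.05,0.006,0,0,0,0,0],[0.004,0,0.05,0,0,0,0],[0,0,0.05,0,0,0,0],[0,0,0.03,0,0,0,0],[0,0,0.0145,0,0,0,0]]'
python3 -m inch '[[0,0,0,0,0,0,0],[0,0,0,0,0,0,1],[0,0,0,0,0,0,1],[0,0,0,0,0,0,1],[0,0,0,0,0,0,1]]' 40
python3 -m inch '[[0,0,0,0,0,0,1],[0,0,0,0,0,0,1],[0,0,-0.01,0,0,0,1],[0,0,-0.04,0,0,0,1],[0,0,-0.05,0,0,0,1]]'
python3 -m inch '[[-0.03,0,0,0,0,0,1],[-0.04,-0.02,0,0,0,0,1],[-0.04,-0.02,0,0,0,0,1],[-0.04,-0.002,0,0,0,0,1],[-0.04,0,0,0,0,0,1]]'
python3 -m inch '[[-0.04,0,0,0,0,0,1],[-0.04,0,0,0,0,0,1],[-0.04,0,0,0,0,0,1],[-0.04,0,0,0,0,0,1],[-0.04,0,0,0,0,0,1]]'
python3 -m inch '[[-0.04,0,0,0,0,0,1],[-0.04,0,0,0,0,0,1],[-0.04,0,0,0,0,0,1],[-0.04,0,0,0,0,0,1],[-0.04,0,0,0,0,0,1]]'
python3 -m inch '[[0,0,0,0,0,0,1],[0,0,0,0,0,0,1]]'
```

```text
clock: 20.2
position: [0.4872, 0.3265, 0.0027]
tool_rot: [-3.139, 0.002, 1.569]
force: [-0.2, 1.0, 0.7]
grip_width: 0.0856
finger_force: 0.0
clock: 20.7
position: [0.4883, 0.3291, 0.0064]
tool_rot: [3.14, -0.001, 1.57]
force: [-1.8, -2.5, 11.5]
grip_width: 0.0389
finger_force: 38.7
clock: 21.2
position: [0.4866, 0.3283, 0.1056]
tool_rot: [-3.139, 0.001, 1.571]
force: [1.6, 0.3, -0.6]
grip_width: 0.0386
finger_force: 40.7
clock: 21.7
position: [0.4451, 0.1375, 0.1059]
tool_rot: [3.14, 0.0, 1.572]
force: [0.1, -1.4, -1.0]
grip_width: 0.0387
finger_force: 40.8
clock: 22.2
position: [0.4455, -0.0628, 0.1058]
tool_rot: [3.141, 0.001, 1.571]
force: [0.9, 0.8, -0.9]
grip_width: 0.0386
finger_force: 40.8
clock: 22.7
position: [0.4454, -0.263, 0.1059]
tool_rot: [3.141, 0.001, 1.571]
force: [0.8, -0.5, -0.9]
grip_width: 0.0386
finger_force: 40.8
clock: 22.9
position: [0.4453, -0.2618, 0.1055]
tool_rot: [3.141, 0.0, 1.569]
force: [0.2, 0.4, -0.9]
grip_width: 0.0385
finger_force: 40.8
```

```bash

python3 -m inch '[[0,0,0.04,0,0,0,1],[0,0,0.03,0,0,0,1],[0,0,0.015,0,0,0,1],[0,0,0.007,0,0,0,1],[0,0,0.002,0,0,0,1]]'
python3 -m inch '[[0,0,0,0,0,0,1],[0,0,0,0,0,0,0.3],[0,0,0,0,0,0,0.3],[0,0,0,0,0,0,0],[0,0,-0.01,0,0,0,0]]'
python3 -m inch '[[0,0,-0.03,0,0,0,0],[0,0,-0.05,0,0,0,0],[0,0,-0.05,0,0,0,0],[0.04,0,0,0,0,0,0],[0.05,0,0,0,0,0,0]]'
python3 -m inch '[[0.05,0.03,0,0,0,0,0],[0.05,0.03,0,0,0,0,0],[0.05,0.03,0,0,0,0,0],[0.05,0.03,0,0,0,0,0],[0.05,0.03,0,0,0,0,0]]'
python3 -m inch '[[0.05,0,0,0,0,0,0],[0.05,0,0,0,0,0,0],[0.05,0,0,0,0,0,0],[0.05,0,0,0,0,0,0],[0.02,0,0,0,0,0,0]]'
python3 -m inch '[[0,0,0,0,0,0,0],[0,0,0,0,0,0,0]]'
python3 - <<'E'
from h import *
c,im=snap("wrist","w4.png")
for q in [("green",(150,0,490,230),.027)]: print(blob(c,im,*q)[:3])
E
```

```text
clock: 23.4
position: [0.446, -0.2606, 0.0112]
tool_rot: [3.141, -0.0, 1.572]
force: [0.0, -0.7, -1.0]
grip_width: 0.0387
finger_force: 40.9
clock: 23.9
position: [0.4451, -0.261, 0.0208]
tool_rot: [-3.141, -0.001, 1.571]
force: [0.2, -0.6, 0.3]
grip_width: 0.085
finger_force: 0.0
clock: 24.4
position: [0.4458, -0.1721, 0.1529]
tool_rot: [3.139, 0.002, 1.566]
force: [1.6, 1.1, -0.3]
grip_width: 0.0854
finger_force: 0.0
clock: 24.9
position: [0.5749, 0.0451, 0.1519]
tool_rot: [3.141, 0.0, 1.571]
force: [0.8, -1.6, 0.4]
grip_width: 0.0852
finger_force: 0.0
clock: 25.4
position: [0.5726, 0.2689, 0.1522]
tool_rot: [-3.141, -0.003, 1.576]
force: [-0.2, -0.1, -0.0]
grip_width: 0.0854
finger_force: 0.0
clock: 25.6
position: [0.574, 0.2631, 0.1515]
tool_rot: [-3.142, 0.0, 1.571]
force: [0.8, -1.2, 0.1]
grip_width: 0.0856
finger_force: 0.0
([336, 65, 45, 50, 396], array([0.6034, 0.3546], dtype=float32), ((0.6110475063323975, 0.35743892192840576), 0.020587138831615448))
```

View pics/w4.png

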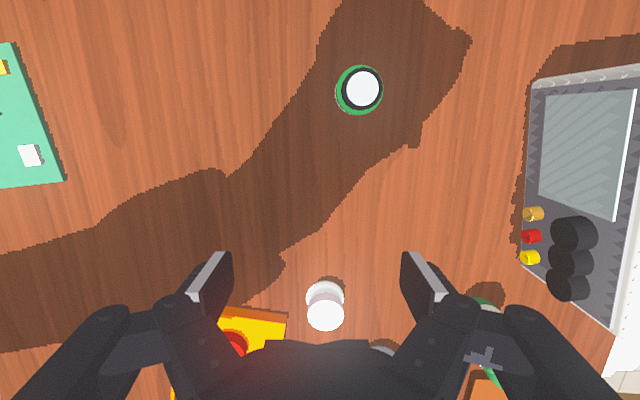

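The wrist view shows the green lens upright at (359,90), about 6 cm from where it started. It has been knocked aside but is still standing.

```bash

python3 -m inch '[[0.035,0.018,0,0,0,0,0],[0.035,0.018,0,0,0,0,0],[0.0245,0,0,0,0,0,0],[0,0,0.03,0,0,0,0],[0,0,0.04,0,0,0,0]]'
python3 -m inch '[[0,0,0.04,0,0,0,0],[0,0,0.025,0,0,0,0],[0,0,0.012,0,0,0,0],[0,0,0,0,0,0,0]]'
python3 -m inch '[[0,0,0,0,0,0,1],[0,0,0,0,0,0,1],[0,0,0,0,0,0,1],[0,0,0,0,0,0,1],[0,0,0,0,0,0,1]]' 40
python3 -m inch '[[0,0,0,0,0,0,1],[0,0,0,0,0,0,1],[0,0,-0.01,0,0,0,1],[0,0,-0.04,0,0,0,1],[0,0,-0.05,0,0,0,1]]'
python3 -m inch '[[-0.03,0,0,0,0,0,1],[-0.04,-0.02,0,0,0,0,1],[-0.04,-0.03,0,0,0,0,1],[-0.04,-0.03,0,0,0,0,1],[-0.04,-0.03,0,0,0,0,1]]'
python3 -m inch '[[-0.04,-0.03,0,0,0,0,1],[-0.04,-0.025,0,0,0,0,1],[-0.04,0,0,0,0,0,1],[-0.04,0,0,0,0,0,1],[-0.04,0,0,0,0,0,1]]'
python3 -m inch '[[-0.04,0,0,0,0,0,1],[-0.04,0,0,0,0,0,1],[-0.035,0,0,0,0,0,1],[-0.03,0,0,0,0,0,1],[0,0,0,0,0,0,1]]'
python3 -m inch '[[0,0,0,0,0,0,1],[0,0,0,0,0,0,1]]'
```

```text
clock: 26.15
position: [0.6115, 0.3576, 0.0821]
tool_rot: [3.139, -0.002, 1.57]
force: [1.3, -0.1, -0.5]
grip_width: 0.0857
finger_force: 0.0
clock: 26.55
position: [0.6102, 0.3563, 0.0031]
tool_rot: [-3.14, 0.001, 1.57]
force: [-0.2, -0.4, 0.6]
grip_width: 0.0853
finger_force: 0.0
clock: 27.05
position: [0.6108, 0.3579, 0.0054]
tool_rot: [3.14, -0.001, 1.571]
force: [-2.1, -1.8, 9.7]
grip_width: 0.0387
finger_force: 39.3
clock: 27.55
position: [0.6092, 0.3571, 0.1042]
tool_rot: [-3.139, 0.001, 1.571]
force: [1.0, 0.1, -1.0]
grip_width: 0.0386
finger_force: 40.8
clock: 28.05
position: [0.4989, 0.1661, 0.1047]
tool_rot: [3.141, 0.0, 1.571]
force: [1.9, -0.3, -0.6]
grip_width: 0.0387
finger_force: 41.0
clock: 28.55
position: [0.4453, -0.0339, 0.1049]
tool_rot: [3.14, 0.001, 1.571]
force: [1.0, 0.2, -1.8]
grip_width: 0.0391
finger_force: 41.0
clock: 29.05
position: [0.4447, -0.1813, 0.1044]
tool_rot: [3.141, 0.002, 1.565]
force: [-0.3, 1.6, -1.4]
grip_width: 0.0385
finger_force: 41.0
clock: 29.25
position: [0.4454, -0.1765, 0.1044]
tool_rot: [3.141, 0.0, 1.572]
force: [-0.3, -0.6, -1.6]
grip_width: 0.0384
finger_force: 41.0
```

```bash

python3 -m inch '[[0,0,0.04,0,0,0,1],[0,0,0.03,0,0,0,1],[0,0,0.015,0,0,0,1],[0,0,0.007,0,0,0,1],[0,0,0.0025,0,0,0,1]]'
python3 -m inch '[[0,0,0,0,0,0,1],[0,0,0,0,0,0,0.3],[0,0,0,0,0,0,0.3],[0,0,0,0,0,0,0],[0,0,-0.01,0,0,0,0]]'
python3 -m inch '[[0,0,-0.03,0,0,0,0],[0,0,-0.05,0,0,0,0],[0,0,-0.05,0,0,0,0],[0,0,-0.05,0,0,0,0],[0,0,-0.05,0,0,0,0]]'
python3 -m inch '[[0.02,0.045,0,0,0,0,0],[0.02,0.045,0,0,0,0,0],[0,0,0,0,0,0,0],[0,0,0,0,0,0,0]]'
python3 - <<'E'
from h import *
c,im=snap("wrist","w5.png")
for l,z in [("grip_point",.078),("trigger",.078),("lens_red_center",.026),("lens_yellow_center",.026),("lens_green_center",.026),("mat_center",.004)]:
    r=landmark_of(l,"wrist") if l!="trigger" else [dict(score=o["score"],xy=[(o["rect"][0]+o["rect"][2])/2,(o["rect"][1]+o["rect"][3])/2]) for o in outline_of(l,"wrist")]
    print(l,[(round(q["score"],2),np.round(q["xy"]).tolist(),np.round(at(c,q["xy"],z)[:2],3).tolist()) for q in r[:3]])
E
```

```text
clock: 29.75
position: [0.4454, -0.1764, 0.0094]
tool_rot: [-3.141, -0.0, 1.572]
force: [-2.3, 2.2, 14.0]
grip_width: 0.0388
finger_force: 42.4
clock: 30.25
position: [0.4448, -0.1771, 0.0194]
tool_rot: [-3.141, -0.0, 1.571]
force: [-0.1, 0.7, -0.3]
grip_width: 0.0848
finger_force: 0.0
clock: 30.75
position: [0.4446, -0.1766, 0.2523]
tool_rot: [3.142, -0.0, 1.572]
force: [1.0, -2.3, -0.4]
grip_width: 0.0855
finger_force: 0.0
clock: 31.15
position: [0.5353, -0.1362, 0.2497]
tool_rot: [-3.141, -0.001, 1.573]
force: [0.3, -0.1, -1.1]
grip_width: 0.0853
finger_force: 0.0
grip_point [(0.94, [393.0, 277.0], [0.632, -0.257])]
trigger [(0.63, [366.0, 264.0], [0.597, -0.24])]
lens_red_center [(0.98, [253.0, 257.0], [0.445, -0.257])]
lens_yellow_center [(0.61, [256.0, 308.0], [0.444, -0.343])]
lens_green_center [(0.65, [250.0, 202.0], [0.446, -0.175])]
mat_center [(0.96, [257.0, 247.0], [0.447, -0.253])]
```

View pics/w5.png

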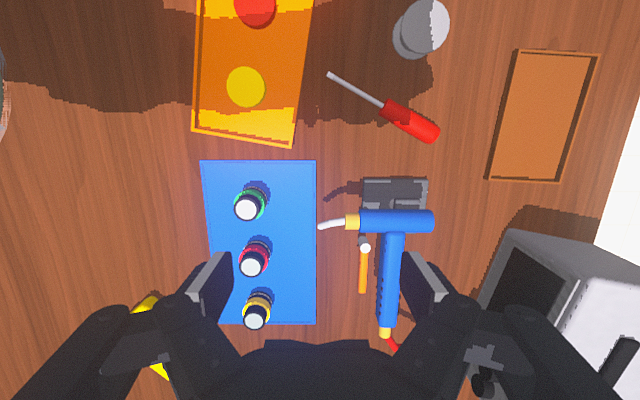

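The wrist view shows all three lenses upright and bare on the mat: green (247,205), red (251,262), yellow (255,315). Both caps lie in the tray, at (255,10) and (246,86). The gun's grip bar is around (391,277), with the orange trigger at (363,262).

```bash
python3 - <<'E'
from h import *
c,im=snap("wrist"); hsv=cv2.cvtColor(im,cv2.COLOR_RGB2HSV)
b=cv2.inRange(hsv,(100,120,60),(125,255,255)); o=cv2.inRange(hsv,*HS["orange"])
for r in (250,262,274,286):
    xb=[x for x in range(370,415) if b[r,x]]; xo=[x for x in range(350,378) if o[r,x]]
    print(r,xb[:1]+xb[-1:],[np.round(at(c,(x,r),.093)[:2],3).tolist() for x in (xb[0],xb[-1])] if xb else "",xo[:1]+xo[-1:],[np.round(at(c,(x,r),.087)[:2],3).tolist() for x in (xo[0],xo[-1])] if xo else "")
ys,xs=np.nonzero(o[230:300,350:378]); print("trig y",at(c,(363,230+ys.min()),.087)[:2],at(c,(363,230+ys.max()),.087)[:2])
print([(round(q["score"],2),np.round(at(c,q["xy"],.078)[:2],4).tolist()) for q in landmark_of("grip_point","wrist")])
m=b.copy(); m[:,330:]=0; ys,xs=np.nonzero(m); P=np.array([at(c,(x,y),.004)[:2] for x,y in zip(xs,ys)],np.float32).reshape(-1,1,2); print(cv2.minAreaRect(P))
E
```

```text
250 [381, 403] [[0.61, -0.215], [0.635, -0.215]] [] 
262 [380, 400] [[0.609, -0.23], [0.633, -0.23]] [360, 367] [[0.587, -0.234], [0.595, -0.234]]
274 [379, 399] [[0.609, -0.246], [0.633, -0.246]] [359, 367] [[0.586, -0.25], [0.596, -0.25]]
286 [378, 399] [[0.609, -0.263], [0.634, -0.263]] [359, 366] [[0.587, -0.267], [0.596, -0.267]]
trig y [ 0.589783   -0.21906057] [ 0.59229768 -0.27402348]
[(0.73, [0.6303, -0.2542])]
((0.38654130697250366, -0.3121104836463928), (0.29677921533584595, 0.3803415298461914), 0.47480037808418274)
```

```bash

python3 -m inch '[[-0.04,0.025,0,0,0,0,0],[-0.04,0.025,0,0,0,0,0],[-0.043,0.025,0,0,0,0,0],[0,0,0,0,0,0,0],[0,0,0,0,0,0,0]]'
python3 -m inch '[[0,0,0.04,0,0,0,0],[0,0,0.04,0,0,0,0],[0,0,0.03,0,0,0,0],[0,0,0,0,0,0,0],[0,0,0,0,0,0,0]]'
python3 - <<'E'
from h import *
c,im=snap("wrist","w6.png")
E
```

```text
clock: 32.1
position: [0.6101, -0.2608, 0.2487]
tool_rot: [-3.141, -0.001, 1.569]
force: [-0.1, 0.9, -0.6]
grip_width: 0.0851
finger_force: 0.0
clock: 32.6
position: [0.6105, -0.2595, 0.1406]
tool_rot: [3.141, -0.0, 1.572]
force: [0.0, 0.2, 0.3]
grip_width: 0.0852
finger_force: 0.0
```

View pics/w6.png

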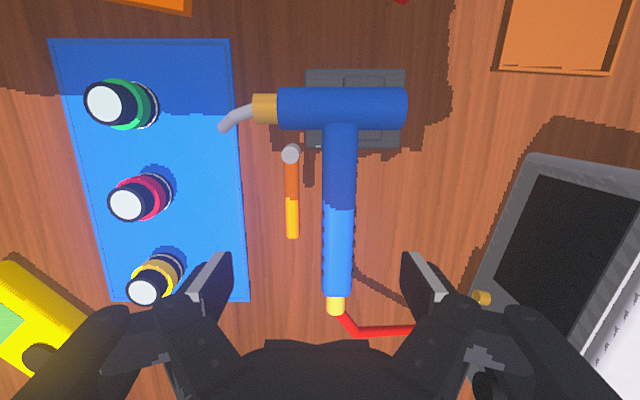

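The view shows the trigger (column 291) and grip (column 338) centred between the open fingers (columns 231 to 401), so I can go down and squeeze.

```bash

python3 -m inch '[[0,0,0.03,0,0,0,0],[0,0,0.03,0,0,0,0],[0,0,0.02,0,0,0,0],[0,0,0.006,0,0,0,0],[0,0,0,0,0,0,0]]'
python3 -m inch '[[0,0,0,0,0,0,1],[0,0,0,0,0,0,1],[0,0,0,0,0,0,1],[0,0,0,0,0,0,1],[0,0,0,0,0,0,1]]' 30
python3 -m inch '[[0,0,0,0,0,0,1],[0,0,0,0,0,0,1],[0,0,0,0,0,0,1],[0,0,0,0,0,0,1],[0,0,0,0,0,0,1]]'
```

```text
clock: 33.15
position: [0.6106, -0.2602, 0.054]
tool_rot: [3.141, -0.0, 1.571]
force: [-1.1, -0.0, 1.0]
grip_width: 0.0858
finger_force: 0.0
clock: 33.65
position: [0.6182, -0.2605, 0.057]
tool_rot: [3.125, 0.001, 1.571]
force: [46.6, -6.2, -8.8]
grip_width: 0.0404
finger_force: 31.0
clock: 34.15
position: [0.6183, -0.2605, 0.057]
tool_rot: [3.124, 0.001, 1.571]
force: [45.6, -6.3, -9.9]
grip_width: 0.0406
finger_force: 31.2
```

```bash

python3 -m inch '[[0,0.003,0,0,0,0,1],[0,0.003,0,0,0,0,1],[0,0.003,0,0,0,0,1],[0,0,0,0,0,0,1],[0,0,0,0,0,0,1]]'
python3 -m inch '[[0,0,0,0,0,0,1],[0,0,0,0,0,0,1],[0,0,0,0,0,0,1],[0,0,0,0,0,0,1],[0,0,0,0,0,0,1]]'
```

```text
clock: 34.65
position: [0.6192, -0.2606, 0.0557]
tool_rot: [3.142, 0.001, 1.571]
force: [-12.4, 2.0, 24.1]
grip_width: 0.0382
finger_force: 29.0
clock: 35.15
position: [0.6192, -0.2606, 0.0556]
tool_rot: [3.141, 0.001, 1.571]
force: [-12.0, 1.7, 24.1]
grip_width: 0.0382
finger_force: 29.0
```

```bash

python3 -m inch '[[0,0,0,0,0,0,1],[0,0,0,0,0,0,1],[0,0,0,0,0,0,1],[0,0,0,0,0,0,1],[0,0,0,0,0,0,1]]'
python3 -m inch '[[0,-0.002,0,0,0,0,0],[0,-0.004,0,0,0,0,0],[0,0,0,0,0,0,0],[0,0,0,0,0,0,0],[0,0,0,0,0,0,0]]'
python3 -m inch '[[0,0,-0.02,0,0,0,0],[0,0,-0.04,0,0,0,0],[0,0,-0.04,0,0,0,0],[0,0,0,0,0,0,0],[0,0,0,0,0,0,0]]'
python3 - <<'E'
from h import *
c,im=snap("wrist","w7.png")
E
```

```text
clock: 35.65
position: [0.6191, -0.2606, 0.0556]
tool_rot: [3.142, 0.001, 1.571]
force: [-11.8, 1.9, 23.6]
grip_width: 0.0385
finger_force: 29.0
clock: 36.15
position: [0.6135, -0.2602, 0.0536]
tool_rot: [3.141, -0.0, 1.571]
force: [-0.0, -0.2, -0.0]
grip_width: 0.0858
finger_force: 0.0
clock: 36.65
position: [0.6137, -0.2604, 0.1556]
tool_rot: [3.139, 0.001, 1.571]
force: [0.2, -0.5, -0.5]
grip_width: 0.0855
finger_force: 0.0
```

View pics/w7.png

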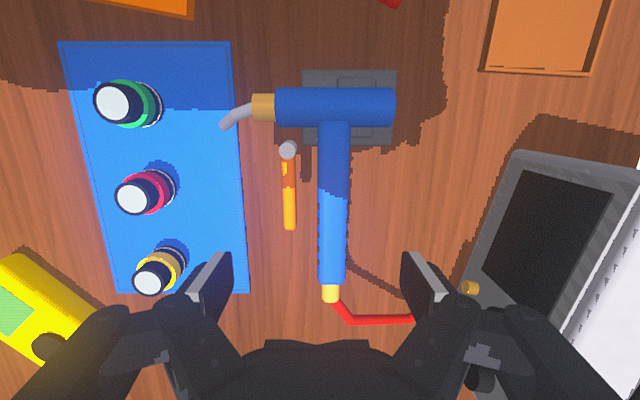

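The trigger is back at rest (column 288), and the lenses still stand at (112,103), (132,195) and (152,282). Next I'll measure lens positions for re-capping.

```bash

python3 -m inch '[[0,-0.04,-0.02,0,0,0,0],[-0.03,-0.045,-0.03,0,0,0,0],[-0.04,-0.04,-0.02,0,0,0,0],[-0.05,-0.04,0,0,0,0,0],[-0.02,0,0,0,0,0,0]]' >/dev/null
python3 -m inch '[[0,0,0,0,0,0,0],[0,0,0,0,0,0,0]]'
python3 - <<'E'
from h import *
c,im=snap("wrist")
for l in ("yellow","red","green"):
    p=px(c,[.445,{"yellow":-.347,"red":-.261,"green":-.177}[l],.031]); w=[max(0,int(v)) for v in (p[0]-40,p[1]-40,p[0]+40,p[1]+40)]
    r=blob(c,im,l,w,.032); print(l,r[0],r[2])
    h=blob(c,im,l,w,.032)
E
python3 -m inch '[[0.05,0,0,0,0,0,0],[0.05,0,0,0,0,0,0],[0.05,0,0,0,0,0,0],[0.05,0,0,0,0,0,0],[0.05,0,0,0,0,0,0]]' >/dev/null
python3 -m inch '[[0.05,0,0.04,0,0,0,0],[0,0,0.03,0,0,0,0],[0,0,0,0,0,0,0],[0,0,0,0,0,0,0]]'
python3 - <<'E'
from h import *
c,im=snap("wrist")
for l,p in (("yellow",[.448,-.031,.02]),("red",[.4645,.0587,.02])):
    p=px(c,p); w=[max(0,int(v)) for v in (p[0]-50,p[1]-50,p[0]+50,p[1]+50)]
    r=blob(c,im,l,w,.020); print(l,r[:3])
E
```

```text
clock: 37.4
position: [0.4721, -0.3765, 0.2138]
tool_rot: [-3.141, -0.001, 1.571]
force: [0.6, 0.2, -0.2]
grip_width: 0.0854
finger_force: 0.0
yellow [301, 146, 10, 25, 50] ((0.45721936225891113, -0.3499125838279724), 0.014102255925536156)
clock: 38.35
position: [0.4723, -0.0873, 0.1536]
tool_rot: [-3.141, -0.0, 1.572]
force: [0.3, -0.2, 1.3]
grip_width: 0.0855
finger_force: 0.0
yellow ([241, 108, 100, 76, 5058], array([ 0.4482, -0.05  ], dtype=float32), ((0.447284072637558, -0.05921299755573273), 0.052072346210479736))
red ([281, 0, 53, 60, 2586], array([0.4641, 0.0577], dtype=float32), ((0.464358925819397, 0.05739827826619148), 0.023967033252120018))Traceback (most recent call last):
  File "<stdin>", line 5, in <module>
  File "h.py", line 18, in blob
    n,L,S,C=cv2.connectedComponentsWithStats(m*k); i=1+np.argmax(S[1:,4]); ys,xs=np.nonzero(L==i)
                                                       ~~~~~~~~~^^^^^^^^^
    return _wrapfunc(a, 'argmax', axis=axis, out=out, **kwds)
    return bound(*args, **kwds)
ValueError: attempt to get argmax of an empty sequence
```

```bash

python3 -m inch '[[0.05,-0.024,0,0,0,0,0.2],[0.006,0,0.03,0,0,0,0.2],[0,0,0.04,0,0,0,0.2],[0,0,0.03,0,0,0,0.2],[0,0,0,0,0,0,0.2]]'
python3 -m inch '[[0,0,0.03,0,0,0,0.2],[0,0,0.015,0,0,0,0.2],[0,0,0.006,0,0,0,0.2],[0,0,0,0,0,0,0.2]]'
python3 -m inch '[[0,0,0,0,0,0,1],[0,0,0,0,0,0,1],[0,0,0,0,0,0,1],[0,0,0,0,0,0,1],[0,0,0,0,0,0,1]]' 25
python3 -m inch '[[0,0,0,0,0,0,1],[0,0,-0.01,0,0,0,1],[0,0,-0.03,0,0,0,1],[0,0,-0.05,0,0,0,1],[0,0,-0.05,0,0,0,1]]'
python3 -m inch '[[-0.05,0,-0.05,0,0,0,1],[-0.05,0,0,0,0,0,1],[-0.05,0,0,0,0,0,1],[-0.05,0,0,0,0,0,1],[-0.05,0,0,0,0,0,1]]'>/dev/null
python3 -m inch '[[-0.05,0,0,0,0,0,1],[-0.05,0,0,0,0,0,1],[-0.04,0,0,0,0,0,1],[0,0,0,0,0,0,1],[0,0,0,0,0,0,1]]'
python3 - <<'E'
from h import *
c,im=snap("wrist","w8.png")
g=cv2.inRange(cv2.cvtColor(im,cv2.COLOR_RGB2HSV),(0,0,170),(179,60,255)); n,L,S,C=cv2.connectedComponentsWithStats(g)
for i in range(1,n):
    if 80<S[i,4]<2500 and S[i,1]<330: print(S[i].tolist(),np.round(C[i]),np.round(at(c,C[i],.049)[:2],4))
E
```

```text
clock: 38.9
position: [0.4499, -0.0371, 0.0518]
tool_rot: [-3.139, -0.0, 1.57]
force: [-0.4, 0.1, 0.7]
grip_width: 0.0682
finger_force: 0.0
clock: 39.3
position: [0.4515, -0.0371, 0.0032]
tool_rot: [3.14, 0.0, 1.57]
force: [-0.3, -0.6, 0.2]
grip_width: 0.0682
finger_force: 0.0
clock: 39.8
position: [0.4515, -0.037, 0.0035]
tool_rot: [3.139, 0.001, 1.57]
force: [-1.9, -0.6, 16.5]
grip_width: 0.0464
finger_force: 23.1
clock: 40.3
position: [0.4498, -0.0363, 0.1445]
tool_rot: [-3.14, -0.001, 1.572]
force: [0.9, -1.1, -0.3]
grip_width: 0.046
finger_force: 26.0
clock: 41.3
position: [0.4502, -0.4123, 0.1782]
tool_rot: [3.141, -0.001, 1.57]
force: [0.9, 0.3, -0.8]
grip_width: 0.046
finger_force: 26.0
[296, 0, 31, 34, 864] [311.  16.] [ 0.4461 -0.2594]
[297, 110, 28, 30, 661] [310. 125.] [ 0.4448 -0.3471]
```

View pics/w8.png

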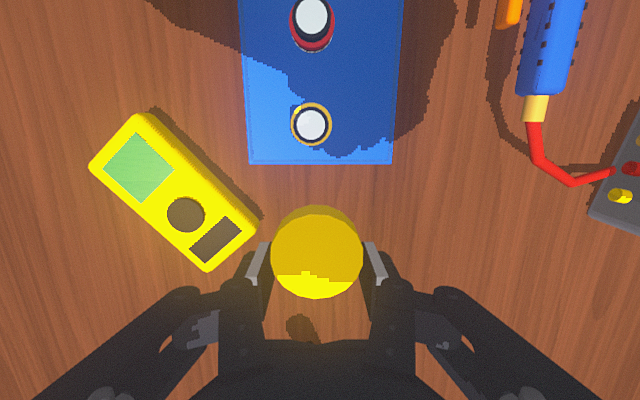

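The wrist view shows the yellow cap held at (317,252), the yellow lens at (310,125) and the red one at (311,16). I'll measure the cap's offset in the gripper.

```bash
cat > off.py <<'E'
from h import *
import sys
c,im=snap("wrist"); t=telemetry.observe()["position"]
r=blob(c,im,sys.argv[1],(260,200,375,310),t[2]+.0175)
print(t,r[0],r[2],"off",np.round(np.array(r[2][0])-t[:2],4),"rect",np.round(np.array(r[3][0])-t[:2],4))
E
python3 off.py yellow
```

```text
[ 0.45081258 -0.41101576  0.17828534] [269, 205, 95, 94, 6894] ((0.4501233398914337, -0.402191698551178), 0.02546865865588188) off [-0.0007  0.0088] rect [-0.0008  0.0088]
```

```bash

python3 -m inch '[[0.04,-0.006,0,0,0,0,1],[0.018,0,0,0,0,0,1],[0,0,0.05,0,0,0,1],[0,0,0.05,0,0,0,1],[0,0,0.018,0,0,0,1]]'
python3 -m inch '[[0,0,0,0,0,0,1],[0,0,0,0,0,0,1]]'
```

```text
clock: 41.9
position: [0.4433, -0.352, 0.0564]
tool_rot: [-3.138, -0.002, 1.573]
force: [-0.2, -0.9, 1.0]
grip_width: 0.0459
finger_force: 26.0
clock: 42.1
position: [0.4454, -0.3535, 0.0607]
tool_rot: [3.141, 0.0, 1.572]
force: [1.0, 0.3, 0.8]
grip_width: 0.0455
finger_force: 26.0
```

Lateral position is on target, so I can lower the cap.

```bash

python3 -m inch '[[0,0,0.008,0,0,0,1],[0,0,0.006,0,0,0,1],[0,0,0.005,0,0,0,1],[0,0,0.004,0,0,0,1],[0,0,0.002,0,0,0,1]]'
python3 -m inch '[[0,0,0,0,0,0,1],[0,0,0,0,0,0,1]]'
python3 -m inch '[[0,0,0,0,0,0,0.3],[0,0,0,0,0,0,0.3],[0,0,0,0,0,0,0],[0,0,-0.02,0,0,0,0],[0,0,-0.04,0,0,0,0]]'
python3 -m inch '[[-0.05,0,-0.05,0,0,0,0],[0,0,0,0,0,0,0],[0,0,0,0,0,0,0]]'
python3 - <<'E'
from h import *
c,im=snap("wrist","w9.png"); print(blob(c,im,"yellow",(230,60,400,210),.052))
E
```

```text
clock: 42.6
position: [0.4449, -0.3543, 0.035]
tool_rot: [3.141, 0.001, 1.571]
force: [-7.3, 1.7, 30.9]
grip_width: 0.0457
finger_force: 28.6
clock: 42.8
position: [0.4447, -0.3544, 0.035]
tool_rot: [3.141, 0.001, 1.571]
force: [-2.6, 1.1, 11.1]
grip_width: 0.0461
finger_force: 26.9
clock: 43.3
position: [0.4435, -0.3532, 0.0931]
tool_rot: [-3.138, -0.003, 1.571]
force: [-0.6, -1.8, 1.2]
grip_width: 0.0852
finger_force: 0.0
clock: 43.6
position: [0.4444, -0.3903, 0.1302]
tool_rot: [3.141, 0.001, 1.569]
force: [-0.9, 0.5, -0.4]
grip_width: 0.0856
finger_force: 0.0
([287, 126, 59, 60, 2691], array([ 0.4444, -0.3467], dtype=float32), ((0.44444039463996887, -0.3472795784473419), 0.023062825202941895), ((0.4443957507610321, -0.3474545478820801), (0.04549722373485565, 0.044789597392082214), 61.7134895324707))
```

View pics/w9.png

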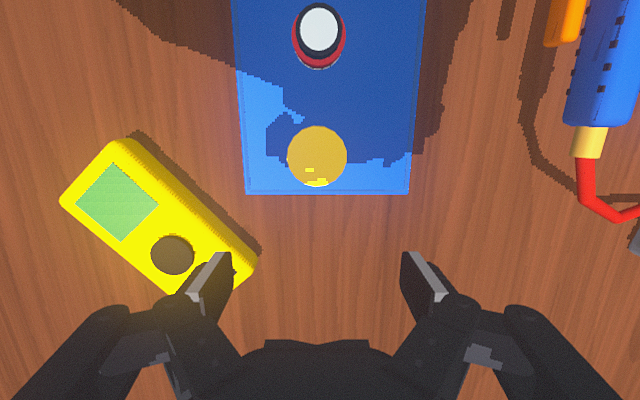

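The yellow cap sits on its lens at (317,156). It shows the right diameter for being fully home. Now the red cap.

```bash

python3 -m inch '[[0.04,0,-0.02,0,0,0,0.2],[0.05,0,0,0,0,0,0.2],[0.05,0,0,0,0,0,0.2],[0.05,0,0,0,0,0,0.2],[0.05,0,0,0,0,0,0.2]]'>/dev/null
python3 -m inch '[[0.05,0.02,0,0,0,0,0.2],[0.05,0,0,0,0,0,0.2],[0.05,0,0,0,0,0,0.2],[0.04,0,0,0,0,0,0.2],[0.018,0,0,0,0,0,0.2]]'>/dev/null
python3 -m inch '[[0,0,0.04,0,0,0,0.2],[0,0,0.03,0,0,0,0.2],[0,0,0,0,0,0,0.2]]'
```

```text
clock: 44.95
position: [0.4604, 0.0554, 0.0767]
tool_rot: [-3.135, 0.0, 1.573]
force: [0.2, -1.1, 1.1]
grip_width: 0.0683
finger_force: 0.0
```

```bash

python3 -m inch '[[0.002,0.002,0.03,0,0,0,0.2],[0,0,0.025,0,0,0,0.2],[0,0,0.013,0,0,0,0.2],[0,0,0.006,0,0,0,0.2],[0,0,0,0,0,0,0.2]]'
python3 -m inch '[[0,0,0,0,0,0,1],[0,0,0,0,0,0,1],[0,0,0,0,0,0,1],[0,0,0,0,0,0,1],[0,0,0,0,0,0,1]]' 25
python3 -m inch '[[0,0,0,0,0,0,1],[0,0,-0.01,0,0,0,1],[0,0,-0.03,0,0,0,1],[0,0,-0.05,0,0,0,1],[0,0,-0.05,0,0,0,1]]'
python3 -m inch '[[-0.05,-0.01,-0.03,0,0,0,1],[-0.05,-0.009,0,0,0,0,1],[-0.05,0,0,0,0,0,1],[-0.05,0,0,0,0,0,1],[-0.05,0,0,0,0,0,1]]'>/dev/null
python3 -m inch '[[-0.05,0,0,0,0,0,1],[-0.05,0,0,0,0,0,1],[-0.03,0,0,0,0,0,1],[0,0,0,0,0,0,1],[0,0,0,0,0,0,1]]'
python3 off.py red
python3 - <<'E'
from h import *
c,im=snap("wrist")
g=cv2.inRange(cv2.cvtColor(im,cv2.COLOR_RGB2HSV),(0,0,170),(179,60,255)); n,L,S,C=cv2.connectedComponentsWithStats(g)
for i in range(1,n):
    if 80<S[i,4]<2500 and S[i,1]<330: print(S[i].tolist(),np.round(C[i]),np.round(at(c,C[i],.049)[:2],4))
E
```

```text
clock: 45.45
position: [0.4651, 0.0572, 0.0062]
tool_rot: [-3.141, -0.0, 1.571]
force: [-0.0, -0.2, -0.2]
grip_width: 0.0686
finger_force: 0.0
clock: 45.95
position: [0.4657, 0.057, 0.007]
tool_rot: [3.14, 0.0, 1.571]
force: [-1.6, -0.1, 11.1]
grip_width: 0.0457
finger_force: 23.8
clock: 46.45
position: [0.4643, 0.0572, 0.1482]
tool_rot: [-3.14, -0.001, 1.572]
force: [1.2, -1.4, 0.9]
grip_width: 0.0461
finger_force: 25.9
clock: 47.45
position: [0.4476, -0.3145, 0.1719]
tool_rot: [3.141, -0.001, 1.57]
force: [-0.3, 0.6, -0.4]
grip_width: 0.0458
finger_force: 25.9
[ 0.44784949 -0.31370568  0.1719186 ] [276, 265, 82, 39, 1839] ((0.44731467962265015, -0.31930476427078247), 0.020518692210316658) off [-0.0005 -0.0056] rect [-0.0018 -0.0096]
[298, 18, 32, 36, 888] [314.  36.] [ 0.4457 -0.1769]
[468, 25, 17, 18, 179] [477.  33.] [ 0.5804 -0.1753]
[506, 65, 18, 19, 257] [515.  74.] [ 0.6185 -0.2065]
[300, 123, 29, 30, 673] [314. 137.] [ 0.4459 -0.2596]
```

```bash

python3 -m inch '[[0.04,-0.002,0,0,0,0,1],[0.013,0,0,0,0,0,1],[0,0,0.05,0,0,0,1],[0,0,0.04,0,0,0,1],[0,0,0.017,0,0,0,1]]'
python3 -m inch '[[0,0,0,0,0,0,1],[0,0,0,0,0,0,1]]'
```

```text
clock: 48.05
position: [0.4448, -0.2598, 0.0618]
tool_rot: [-3.139, -0.002, 1.573]
force: [0.6, -0.3, 0.4]
grip_width: 0.0458
finger_force: 25.9
clock: 48.25
position: [0.4465, -0.2609, 0.0651]
tool_rot: [3.141, 0.0, 1.572]
force: [0.4, 0.7, 0.3]
grip_width: 0.0456
finger_force: 25.9
```

```bash

python3 -m inch '[[0,0,0.008,0,0,0,1],[0,0,0.006,0,0,0,1],[0,0,0.006,0,0,0,1],[0,0,0.005,0,0,0,1],[0,0,0,0,0,0,1]]'
python3 -m inch '[[0,0,0.001,0,0,0,1],[0,0,0.001,0,0,0,1],[0,0,0,0,0,0,1]]'
python3 -m inch '[[0,0,0,0,0,0,0.3],[0,0,0,0,0,0,0.3],[0,0,0,0,0,0,0],[0,0,-0.02,0,0,0,0],[0,0,-0.04,0,0,0,0]]'
python3 -m inch '[[-0.05,0,-0.05,0,0,0,0],[-0.01,0,-0.05,0,0,0,0],[0,0,0,0,0,0,0],[0,0,0,0,0,0,0]]'
python3 - <<'E'
from h import *
c,im=snap("wrist","w10.png"); print(blob(c,im,"red",(230,30,400,210),.052))
E
```

```text
clock: 48.75
position: [0.4459, -0.2615, 0.0388]
tool_rot: [-3.142, -0.0, 1.571]
force: [-0.2, 0.9, -0.3]
grip_width: 0.0458
finger_force: 26.2
clock: 49.05
position: [0.446, -0.2616, 0.0379]
tool_rot: [3.141, 0.001, 1.571]
force: [-5.2, 1.7, 21.3]
grip_width: 0.0454
finger_force: 28.5
clock: 49.55
position: [0.4447, -0.2607, 0.096]
tool_rot: [-3.138, -0.003, 1.571]
force: [0.3, -1.8, 1.5]
grip_width: 0.0852
finger_force: 0.0
clock: 49.95
position: [0.4459, -0.3073, 0.1822]
tool_rot: [3.141, 0.001, 1.57]
force: [0.0, 0.1, -1.6]
grip_width: 0.0851
finger_force: 0.0Traceback (most recent call last):
  File "<stdin>", line 2, in <module>
  File "h.py", line 18, in blob
    n,L,S,C=cv2.connectedComponentsWithStats(m*k); i=1+np.argmax(S[1:,4]); ys,xs=np.nonzero(L==i)
                                                       ~~~~~~~~~^^^^^^^^^
    return _wrapfunc(a, 'argmax', axis=axis, out=out, **kwds)
    return bound(*args, **kwds)
ValueError: attempt to get argmax of an empty sequence
```

View pics/w10.png

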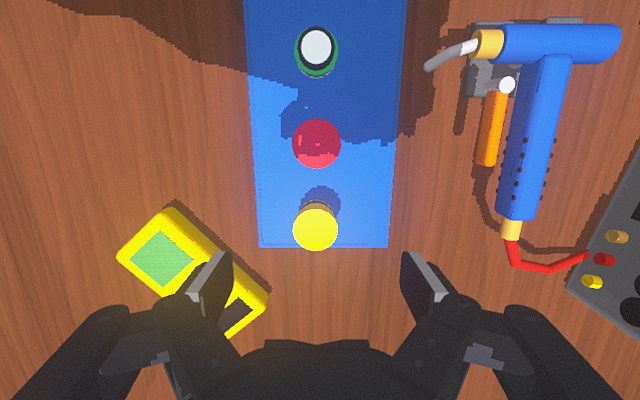

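Both caps are on: red at (316,144) and yellow at (315,229). Green stands bare at (316,50), since it came without a cap. I'll take one side-view check, then hand in.

```bash

python3 -m inch '[[0,0,-0.04,0,0,0,0],[0,0,-0.04,0,0,0,0],[0,0,0,0,0,0,0],[0,0,0,0,0,0,0],[0,0,0,0,0,0,0]]'
python3 - <<'E'
from h import *
c,im=snap("scene"); p=px(c,[.45,-.26,.03]); x,y=map(int,p)
cv2.imwrite("pics/s2.png",cv2.resize(im[max(0,y-60):y+60,max(0,x-80):x+80,::-1],None,fx=5,fy=5,interpolation=cv2.INTER_CUBIC))
c,im=snap("wrist"); h=cv2.cvtColor(im,cv2.COLOR_RGB2HSV); m=cv2.inRange(h,(165,120,60),(179,255,255))|cv2.inRange(h,*HS["red"]); m[:,:250]=0; m[:,400:]=0
n,L,S,C=cv2.connectedComponentsWithStats(m); i=1+np.argmax(S[1:,4]); ys,xs=np.nonzero(L==i)
print(cv2.minEnclosingCircle(np.array([at(c,q,.052)[:2] for q in zip(xs,ys)],np.float32).reshape(-1,1,2)))
E
```

```text
clock: 50.5
position: [0.4453, -0.3063, 0.2601]
tool_rot: [-3.14, -0.001, 1.571]
force: [0.4, -0.4, -0.7]
grip_width: 0.0857
finger_force: 0.0
((0.4457046091556549, -0.2595551311969757), 0.023328645154833794)
```

View pics/s2.png

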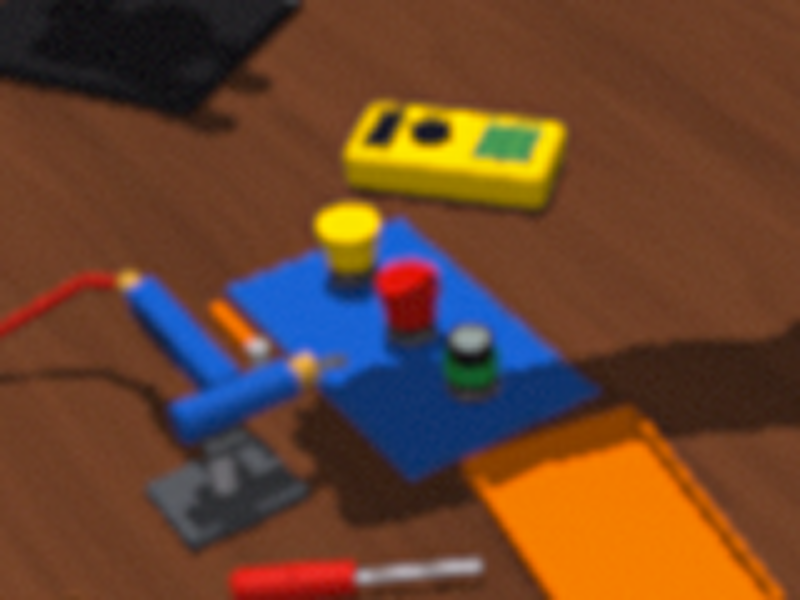

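The side view shows all three lenses upright on the mat. The yellow cap (348,230) and red cap (408,290) are level and home, green (470,360) is bare, and the tray is empty.

```bash
python3 -c "
from workcell import bot; print(bot.job_done())"
```

```text
the job is handed in; nothing more can be done
None
```

I've handed the job in, and the hand-in gave no verdict: all three lenses stand on the mat, I squeezed the trigger fully for about a second and let it go, and the red and yellow caps are back home on their lenses; green had no cap, and was knocked about 6 cm aside mid-run but stayed upright.

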